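# Tip the big graining ball out of the divided caddy

## Task

Lift the divided ball caddy by its upright handle and tip it toward the one open corner that lets the big steel ball roll out into the wide round pan, keeping the small ball in its pocket. Then set the caddy back down upright on the steel worktop, clear of the pan, and let go. Do not touch the big ball with the gripper.

Things in the scene. Friction and masses are not known exactly. Their poses are not given: they have to be found in the camera images.
- caddy_grip (a point): Grip point on the handle of a loose plain wooden caddy (0.3 kg), on its centre axis, 80 mm above its underside. z up, x along the handle, y across it. Caddy 150 x 150 mm, walls 40 mm, dividers along x and y: four pockets, one per quadrant. Handle: upright fin at the centre, 50 mm along x, 14 mm thick in y, top at 100 mm; grip it across y, fingertips at 50 mm or higher so they clear the balls.
- big_ball_center (a point): Centre of the big steel ball, 28 mm diameter, 90 g, in one of the two -x pockets. Pocket floors slope 9 degrees down to a 44 mm square, 26 mm high block at the caddy's centre; the walls are open at each outer corner, where the floor ends without a sill at x, y = +-72 mm, 58 mm below the grip point. Tipped over 10 degrees (30 to 40 is sure) toward its own corner, the ball rolls out.
- small_ball_center (a point): Centre of the small steel ball, 16 mm diameter, 17 g, loose in the other of the caddy's two -x pockets. It stays in when the caddy is tipped straight toward the big ball's corner (it rolls against its pocket's walls), and must remain there.
- pan: Wide round aluminium pan standing on the worktop, fixed: rim diameter 220 mm, 55 mm high, wall 4 mm, floor 5 mm. Origin at the centre of its underside.
Things that resemble listed ones, but are neither listed nor needed, are in the scene too. Of the things that look like the part that bears caddy_grip, take the one that is farthest from the robot's base at the start.

How it is judged:
On the way, in this order (a step that is already met when the one before it is completed fails the run):
1. the caddy has been lifted and tipped by more than 6 degrees, the big ball not yet in the pan (angle between caddy_grip's own z axis and vertical above 0.1 rad and height (world z) of caddy_grip above 0.1 m and not (horizontal distance between big_ball_center and pan below 0.105 m and height (world z) of big_ball_center below 0.055 m)), for 0.02 s.
2. the big ball lies in the pan (horizontal distance between big_ball_center and pan below 0.105 m and height (world z) of big_ball_center below 0.055 m), for 0.2 s.
At the end, for the whole second after the job is handed in: The big ball lies inside the pan; the small ball is still in the caddy; the caddy stands upright (within 7 degrees) on the worktop, its centre at least 160 mm from the pan's centre, its grip point within 8 mm of 80 mm above the worktop (all of step 2 and x of small_ball_center in the frame of caddy_grip between -0.072 and 0.072 m and y of small_ball_center in the frame of caddy_grip between -0.072 and 0.072 m and z of small_ball_center in the frame of caddy_grip between -0.08 and -0.03 m and angle between caddy_grip's own z axis and vertical below 0.12 rad and height (world z) of caddy_grip between 0.072 and 0.088 m and horizontal distance between caddy_grip and pan above 0.16 m); the robot touches nothing.
It fails at once if the gripper touches the big ball (contact force between the fingers and big_ball above 0.3 N).
It also fails if it takes over 64 s, if anything falls off the work surface, if the arm or the gripper's body presses on something with over 40 N, if the wrist force passes 120 N, or if a joint passes its speed limit or range.

## Robot

A 7-joint arm with a two-finger parallel gripper is mounted at the origin on the work surface. World frame = base frame: x ahead of the robot, y to its left, z up, the work surface at z = 0. Lengths are in m, angles in rad, forces in N, time in s.
With the tool pointing down it reaches from about 0.425 to 1.025 m from the base axis. Payload 3.6 kg.
Tool frame: the origin (TCP) lies at the very end of the fingers, on their centre line; the grasp point (between the pads) lies 19 mm behind it (env.grip_depth is the distance from the TCP to the grasp point, in m); z points along the fingers, y is the direction in which the jaws open and shut (so a half turn about z gives the same grasp; the last joint's range is limited). The gripper opens to 85 mm and grips with 20 to 120 N. Pads are 22 mm wide; open, the fingers measure 114 mm over their backs; the gripper's body (76 mm by 85 mm) begins 54 mm behind the grasp point. The pads swing forward as they close: fully open they stand 13 mm farther back than shut.
Start: joints at [-1.397, 0.591, 0.048, 1.609, -0.033, 0.943, -0.034], TCP at [0.191, 0.699, 0.231] pointing down, gripper open.
Joint ranges: [-2.69, 2.69], [-0.47, 2.24], [-1.27, 1.36], [0.19, 2.51], [-1.53, 4.68], [0.08, 2.07], [-3.09, 3.09]. Speed limits (rad/s): [2.57, 2.57, 3.14, 3.14, 3.14, 3.14, 3.14].

## Interface

Orientations are given as a unit quaternion [w, x, y, z].
In Python, from bench import env gives the robot as it stands.
- The arm moves only by the shell command python3 -m creep 'ROWS'. ROWS is JSON, a list of rows, each a list of 7 numbers: the shift along the world's x, y, z in m, then the turn, a rotation vector about the world's x, y, z in rad, then the finger opening in m, from 0 to 0.0854. A call has 1 to 20 rows; each row shifts and turns the commanded pose from where the row before left it; what a row does not reach is not made up. A row lasts 1/12 s, in which the tool goes at most 41.7 mm and 7.16 degrees, less where a joint would pass 70% of its speed; a pose out of reach is approached as far as the arm can. A call with a gripper value outside its range is refused whole. The fingers move at their own pace and stop on an object; the grip force is fixed at half the most. Time passes only in rows, so rows that do not move let the fingers close. It gives the time, the measured TCP pose, the force and the opening at its end, in the units of the state.
- env.observe(): the state, without advancing time (a new reading comes with each control period).
- env.grab_frame(name): name is "side" or "top"; returns the picture (400x640x3 uint8, red, green, blue); there is no depth.
- env.camera_params(name): a dict with "mtx" (3x3 intrinsics, pixels), "k1" (the pictures are not rectified: a ray, as slopes to the right and down, at radius r is drawn at 1 + k1 r^2 times it, then the intrinsics apply), "R" (3x3) and "t" (3): a world point X has camera coordinates R X + t. Camera axes: x right, y down, z forward; pixel columns grow to the right and rows downward; lengths in m; the calibration is good to about 2 mm. A picture is of the moment at which its call begins. camera_params takes no time and is no camera call.
- env.finish_job(): hands the job in, once; it reports no verdict.
The state is a dict: "t": time; "joint_positions": joint angles; "dq": joint speeds; "joint_efforts": joint torques, N m; "ee_pos": TCP position; "eef_rot": TCP orientation; "force": force on the tool from outside, world axes, zero at the start; "ft_torque": the same for the moment, N m; "finger_gap": finger opening in m.
Only numpy, scipy, OpenCV 4.12 (cv2) and the standard library are available. Lean on these libraries where they do the work, as an engineer would, in place of code of your own. Each camera call takes 0.05 s, during which the arm holds its last target. There are 200 camera calls.

## Working session

There is one attempt and no reset: what is moved stays moved. The work goes in short steps, Python scripts to look and compute and a shell command to move; the robot and the scene stay as the last step left them, time stands still between calls to the robot, and variables do not carry over. Pictures are saved under pics/ and viewed, about 8 in all and at most 12, crops included, and the job is handed in when it is done.

```bash
mkdir -p pics
python3 - <<'E'
from bench import env
import cv2
print(env.observe())
for n in("side","top"):
    im=env.grab_frame(n); cv2.imwrite(f"pics/{n}0.png",im[:,:,::-1]); print(n,env.camera_params(n))
E
```

```text
{'t': 0.0, 'joint_positions': array([-1.39749314,  0.59209973,  0.04828305,  1.60983854, -0.03328963,
        0.94270477, -0.03369403]), 'dq': array([-5.61283901e-04, -4.09688168e-04, -5.39253317e-05, -1.08568603e-03,
       -8.45427937e-04,  2.43338225e-03,  1.17093013e-04]), 'joint_efforts': array([ 2.65793079e-05, -5.48684263e+01,  1.54641107e+00, -1.98119831e+01,
        9.32621537e-03,  8.72170902e-03, -2.27756698e-05]), 'ee_pos': array([0.19091143, 0.69854654, 0.23014842]), 'eef_rot': array([-8.72359343e-05,  1.32953605e-01,  9.91121626e-01, -1.11969084e-03]), 'force': array([ 0.53666264, -0.04382746,  0.72694522]), 'ft_torque': array([ 0.04825521, -0.03319983, -0.03263312]), 'finger_gap': 0.08540338796693954}
side {'mtx': array([[375.55602697,   0.        , 319.66697781],
       [  0.        , 375.55602697, 194.74091029],
       [  0.        ,   0.        ,   1.        ]]), 'k1': -0.0738247459182228, 'R': array([[ 0.85975741, -0.51070029, -0.00155118],
       [-0.29283726, -0.49049481, -0.82076865],
       [ 0.41840594,  0.70611618, -0.57125863]]), 't': array([-0.34625858,  0.19868933,  0.66739512])}
top {'mtx': array([[362.47794609,   0.        , 323.24819757],
       [  0.        , 362.47794609, 202.51717658],
       [  0.        ,   0.        ,   1.        ]]), 'k1': 0.022689045322652136, 'R': array([[ 0.02483735, -0.99963797, -0.01034584],
       [-0.99816272, -0.02422592, -0.05553632],
       [ 0.05526558,  0.01170621, -0.99840307]]), 't': array([-0.00786858,  0.43815395,  0.7243338 ])}
```

View pics/side0.png

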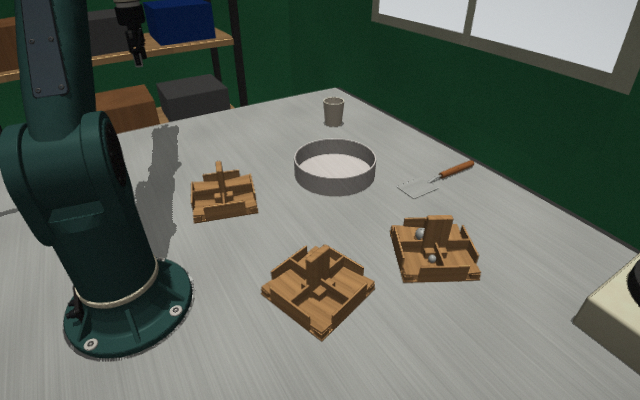

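View pics/top0.png

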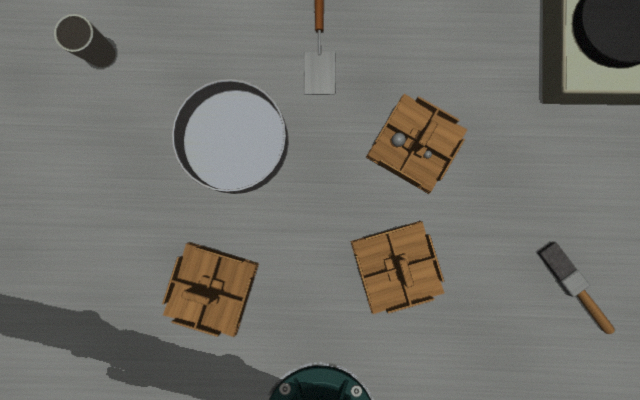

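The top view shows the pan at about (231,137), the caddy with balls at about (417,144), and two empty caddies at (398,267) and (210,290). In the side view the caddy with balls is at about (435,250). I'll zoom in on it in both views.

Run:
```python
import cv2,numpy as np
a=cv2.imread("pics/top0.png")[85:205,355:480]; b=cv2.imread("pics/side0.png")[200:295,375:495]
f=lambda i:cv2.resize(i,(i.shape[1]*5,i.shape[0]*5),interpolation=cv2.INTER_CUBIC)
cv2.imwrite("pics/topc.png",f(a));cv2.imwrite("pics/sidec.png",f(b))
```

```text
(no output)
```

View pics/topc.png

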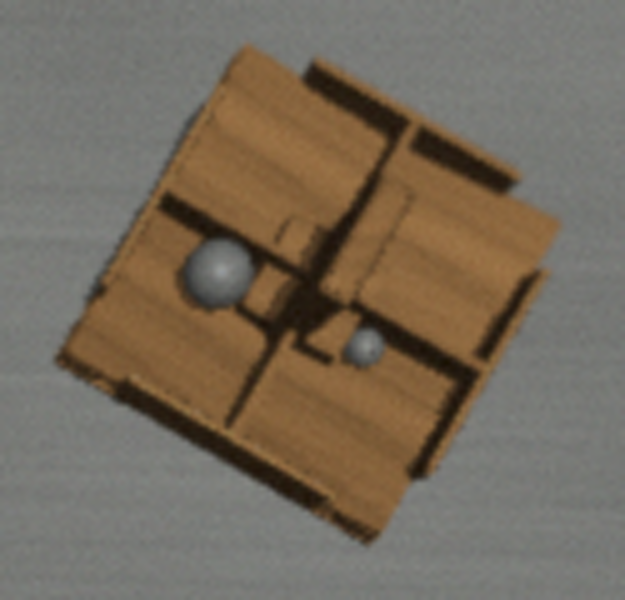

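View pics/sidec.png

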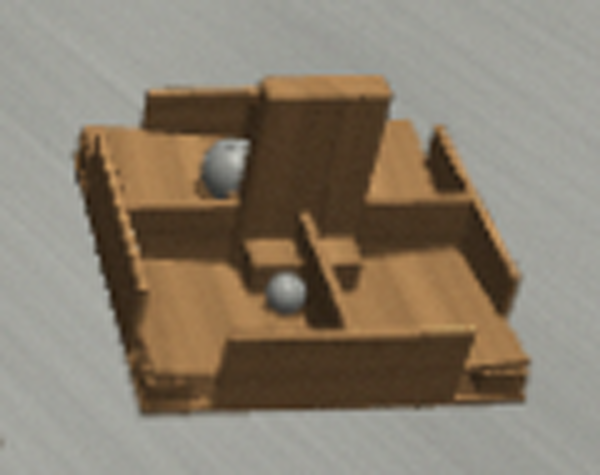

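The crops show the fin running up and to the right in the top view, which is caddy +x at about -30° yaw. The big ball sits at the top crop's (220,272), in the -x,+y pocket whose corner is at (60,360) and faces the pan. The small ball is at (364,346), in the -x,-y pocket. Next I'll fit the poses from both views.

```bash
cat > h.py <<'E'
from bench import env
import numpy as np
from scipy.optimize import least_squares
P={n:env.camera_params(n) for n in("top","side")}
def proj(n,X):
    p=P[n]; c=np.atleast_2d(X)@p["R"].T+p["t"]; s=c[:,:2]/c[:,2:]
    s=s*(1+p["k1"]*(s**2).sum(1,keepdims=True)); return s@p["mtx"][:2,:2].T+p["mtx"][:2,2]
def tri(obs,x0=(.6,0,.05)):
    r=least_squares(lambda X:np.concatenate([proj(n,X)[0]-uv for n,uv in obs]),x0); return r.x,abs(r.fun).max()
E
python3 - <<'E'
from h import *
T=lambda u,v:((u+.5)/5-.5+355,(v+.5)/5-.5+85); S=lambda u,v:((u+.5)/5-.5+375,(v+.5)/5-.5+200)
c=[("top",T(245,45),(.072,.072,-.058)),("top",T(558,218),(.072,-.072,-.058)),("top",T(375,540),(-.072,-.072,-.058)),("top",T(62,358),(-.072,.072,-.058)),
("top",T(410,190),(.025,-.007,.02)),("top",T(345,305),(-.025,-.007,.02)),
("side",S(262,97),(-.025,-.007,.02)),("side",S(388,97),(.025,-.007,.02)),("side",S(268,77),(-.025,.007,.02)),("side",S(390,77),(.025,.007,.02)),
("side",S(140,372),(-.072,-.072,-.058)),("side",S(525,362),(.072,-.072,-.058)),("side",S(85,130),(-.072,.072,-.058))]
def W(q,b):
    C,s=np.cos(q[3]),np.sin(q[3]); return np.array([q[0]+C*b[0]-s*b[1],q[1]+s*b[0]+C*b[1],q[2]+b[2]])
f=lambda q:np.concatenate([proj(n,W(q,b))[0]-uv for n,uv,b in c])
r=least_squares(f,[.6,-.2,.08,-.5],loss="soft_l1");print("caddy",r.x,np.degrees(r.x[3]));print(f(r.x).reshape(-1,2).round(1).tolist())
print("big top ray fit", tri([("top",T(220,272)),("side",S(232,168))]), "small",tri([("top",T(364,346)),("side",S(286,294))]))
t=np.linspace(0,6.283,200)
def g(q):
    o=[]
    for n,bb in(("top",(173,288,80,193)),("side",(294,376.5,139,None))):
        p=proj(n,np.c_[q[0]+.11*np.cos(t),q[1]+.11*np.sin(t),t*0+q[2]]);v=(p[:,0].min(),p[:,0].max(),p[:,1].min())
        o+=[a-b for a,b in zip(v,bb)]
        if bb[3]:o.append(p[:,1].max()-bb[3])
    return np.array(o)
r=least_squares(g,[.6,.2,.055]);print("pan",r.x,r.fun.round(1))
for n,uv in(("near",(398,267)),("left",(210,290))):
    print(n,least_squares(lambda X:proj("top",[X[0],X[1],.05])[0]-uv,[.4,0]).x)
E
```

```text
caddy [ 0.56416984 -0.18223778  0.07729735 -0.51209731] -29.341014709151505
[[-0.2, 0.7], [-0.8, 1.6], [-0.1, -1.6], [0.5, -1.4], [0.7, 0.3], [-0.2, 0.9], [0.9, 0.5], [1.3, 0.0], [-2.1, 0.0], [-1.4, -0.4], [2.7, -0.2], [-0.2, -0.4], [0.1, -0.3]]
big top ray fit (array([ 0.56734452, -0.14421486,  0.02729644]), np.float64(0.6350241123053024)) small (array([ 0.5409952 , -0.20474339,  0.01757209]), np.float64(0.36682521443179894))
pan [0.56022132 0.18468322 0.05461896] [ 0.7 -0.5  0.2 -0.2 -0.3  0.  -0.5]
near [ 0.31682911 -0.14267702]
left [0.26437628 0.21355331]
```

Poses found:
- **Caddy:** about (0.564, -0.182), yaw -29.3°. It is also the farthest of the three.
- **Pan:** about (0.560, 0.185).

Both heights agree with the text, so I'll start moving by way of (0.59, 0.2).

```bash
python3 -m creep '[[0.01,-0.012,0,0,0,0,0.0854],[0.02,-0.025,0,0,0,0,0.0854],[0.02,-0.025,0,0,0,0,0.0854],[0.02,-0.025,0,0,0,0,0.0854],[0.02,-0.025,0,0,0,0,0.0854],[0.02,-0.025,0,0,0,0,0.0854],[0.02,-0.025,0,0,0,0,0.0854],[0.02,-0.025,0,0,0,0,0.0854],[0.02,-0.025,0,0,0,0,0.0854],[0.02,-0.025,0,0,0,0,0.0854],[0.02,-0.025,0,0,0,0,0.0854],[0.02,-0.025,0,0,0,0,0.0854],[0.02,-0.025,0,0,0,0,0.0854],[0.02,-0.025,0,0,0,0,0.0854],[0.02,-0.025,0,0,0,0,0.0854],[0.02,-0.025,0,0,0,0,0.0854],[0.02,-0.025,0,0,0,0,0.0854],[0.02,-0.025,0,0,0,0,0.0854],[0.02,-0.025,0,0,0,0,0.0854],[0.01,-0.012,0,0,0,0,0.0854]]'; python3 -c "
from bench import env;o=env.observe();print(o['joint_positions'].round(3),o['eef_rot'])"
```

```text
t: 1.77
ee_pos: [0.5736, 0.2186, 0.2313]
eef_rot: [0.001, 0.136, 0.991, -0.001]
force: [-0.0, -0.1, 0.7]
finger_gap: 0.0857
[-0.516  0.452  0.106  1.872 -0.058  0.821  0.916] [ 9.21743448e-04  1.36334587e-01  9.90661292e-01 -1.49479103e-03]
```

```bash
python3 -m creep '[[0,-0.012,0,0,0,-0.012,0.0854],[0,-0.022,0,0,0,-0.012,0.0854],[0,-0.022,0,0,0,-0.012,0.0854],[0,-0.022,0,0,0,-0.012,0.0854],[0,-0.022,0,0,0,-0.012,0.0854],[0,-0.022,0,0,0,-0.012,0.0854],[0,-0.022,0,0,0,-0.012,0.0854],[0,-0.022,0,0,0,-0.012,0.0854],[0,-0.022,0,0,0,-0.012,0.0854],[0,-0.022,0,0,0,-0.012,0.0854],[0,-0.022,0,0,0,-0.012,0.0854],[0,-0.022,0,0,0,-0.012,0.0854],[0,-0.022,0,0,0,-0.012,0.0854],[0,-0.022,0,0,0,-0.012,0.0854],[0,-0.022,0,0,0,-0.012,0.0854],[0,-0.022,0,0,0,-0.012,0.0854],[0,-0.022,0,0,0,-0.012,0.0854],[0,-0.022,0,0,0,-0.012,0.0854],[-0.005,-0.015,0,0,0,-0.012,0.0854],[0,0,0,0,0,-0.012,0.0854]]'; python3 -m creep '[[0,0,0,0,0,0,0.0854],[0,0,0,0,0,0,0.0854]]'
python3 - <<'E'
from h import *
import cv2
o=env.observe();print(o['joint_positions'].round(3),o['eef_rot'],o['ee_pos'])
w,x,y,z=o['eef_rot'];print("tool y angle",np.degrees(2*np.arctan2(y,x)-np.pi/2))
a=env.grab_frame("top")[85:205,355:480];b=env.grab_frame("side")[130:290,350:510]
a=cv2.resize(a,(625,600),interpolation=2);b=cv2.resize(b,(600,600),interpolation=2)
c=np.hstack([a,b]);c=cv2.resize(c,(800,392));cv2.imwrite("pics/above.png",c[:,:,::-1])
E
```

```text
t: 3.43
ee_pos: [0.5634, -0.1798, 0.2313]
eef_rot: [-0.001, 0.254, 0.967, -0.001]
force: [-0.4, -0.4, -0.3]
finger_gap: 0.085
t: 3.6
ee_pos: [0.5658, -0.1736, 0.2311]
eef_rot: [-0.0, 0.25, 0.968, 0.001]
force: [0.2, 0.7, 0.1]
finger_gap: 0.0856
[ 0.067  0.431  0.21   1.923 -0.123  0.801  1.411] [-4.61731552e-04  2.49815289e-01  9.68293149e-01  6.96958522e-04] [ 0.5658103  -0.17364804  0.23111181]
tool y angle 61.066825299452006
```

View pics/above.png

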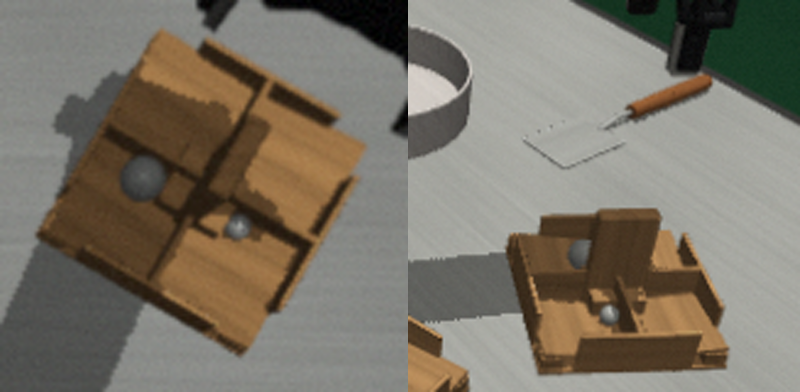

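The gripper is above and to the outside of the caddy, because of parallax. The finger tips show at about (215,15) and (402,120) in the left panel. I'll check that numerically against the reported TCP.

Run:
```python
from h import *
o=env.observe();p=o['ee_pos'];print(p)
u=np.array([np.cos(np.radians(61)),np.sin(np.radians(61)),0])
for n,off,s in(("top",(355,85),(5*800/1225,5*392/600)),):
  for k in(-.055,-.043,0,.043,.055):
    for dz in(0,.013):
      print(k,dz,((proj(n,p+k*u+[0,0,dz])[0]-off)*s).round())
x=proj("side",p)[0];print("side tcp",(x-[350,130])*[600/160*800/1225,600/160*392/600]+[408,0])
```

```text
[ 0.5663185  -0.17329978  0.23116927]
-0.055 0 [409. 137.]
-0.055 0.013 [422. 129.]
-0.043 0 [385. 124.]
-0.043 0.013 [397. 115.]
0 0 [299.  75.]
0 0.013 [309.  66.]
0.043 0 [213.  27.]
0.043 0.013 [221.  16.]
0.055 0 [190.  14.]
0.055 0.013 [197.   2.]
side tcp [654.2226453   57.86997046]
```

```bash
python3 -m creep '[[-0.001,-0.004,0,0,0,-0.004,0.0854],[-0.001,-0.005,-0.008,0,0,-0.003,0.0854],[0,0,-0.015,0,0,0,0.0854],[0,0,-0.015,0,0,0,0.0854],[0,0,-0.015,0,0,0,0.0854],[0,0,-0.015,0,0,0,0.0854],[0,0,-0.015,0,0,0,0.0854],[0,0,-0.015,0,0,0,0.0854],[0,0,-0.015,0,0,0,0.0854],[0,0,-0.015,0,0,0,0.0854],[0,0,-0.012,0,0,0,0.0854],[0,0,-0.012,0,0,0,0.0854],[0,0,-0.010,0,0,0,0.0854],[0,0,-0.006,0,0,0,0.0854],[0,0,0,0,0,0,0.0854],[0,0,0,0,0,0,0.0854],[0,0,0,0,0,0,0.0854]]'
python3 - <<'E'
from h import *
import cv2
o=env.observe();print(o['ee_pos'],o['eef_rot'],o['force'])
b=env.grab_frame("side")[150:300,350:510]
cv2.imwrite("pics/down.png",cv2.resize(b,(640,600),interpolation=2)[:,:,::-1])
E
```

```text
t: 5.12
ee_pos: [0.5647, -0.1849, 0.0638]
eef_rot: [0.001, 0.254, 0.967, -0.0]
force: [0.3, -0.4, -0.1]
finger_gap: 0.0852
[ 0.56465657 -0.18486839  0.06384015] [ 6.13884456e-04  2.54094992e-01  9.67179072e-01 -2.90549330e-05] [ 0.3294937  -0.35126901 -0.07772674]
```

View pics/down.png

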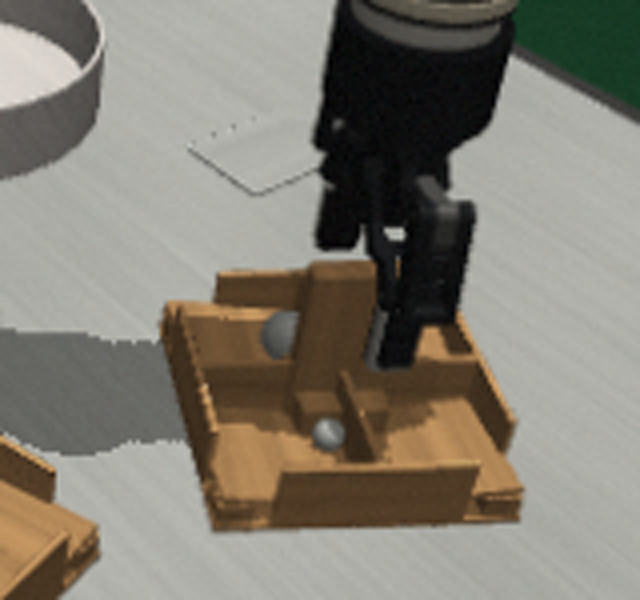

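The near finger tip shows at about (393,365) and the far one at about (338,245). Their midpoint seems to lie about 15–20 mm toward caddy +x from the handle. I'll check this before closing.

Run:
```python
from h import *
import cv2
o=env.observe();p=o['ee_pos'];
f=lambda X:((proj("side",X)[0]-[350,150])*4).round()
t=np.radians(60.6);u=np.array([np.cos(t),np.sin(t),0])
for dz in(0,.013):print(dz,[f(p+k*u+[0,0,dz]) for k in(-.043,0,.043)])
print("fin top -y edge",f([.5642+.872*-.025-.49*.007,-.1822+.49*.025-.872*.007,.1]))
a=env.grab_frame("top")[85:205,355:480]
cv2.imwrite("pics/downtop.png",cv2.resize(a,(625,600),interpolation=2)[:,:,::-1])
```

```text
0 [array([376., 383.]), array([351., 324.]), array([328., 270.])]
0.013 [array([382., 362.]), array([356., 303.]), array([333., 250.])]
fin top -y edge [313. 274.]
```

View pics/downtop.png

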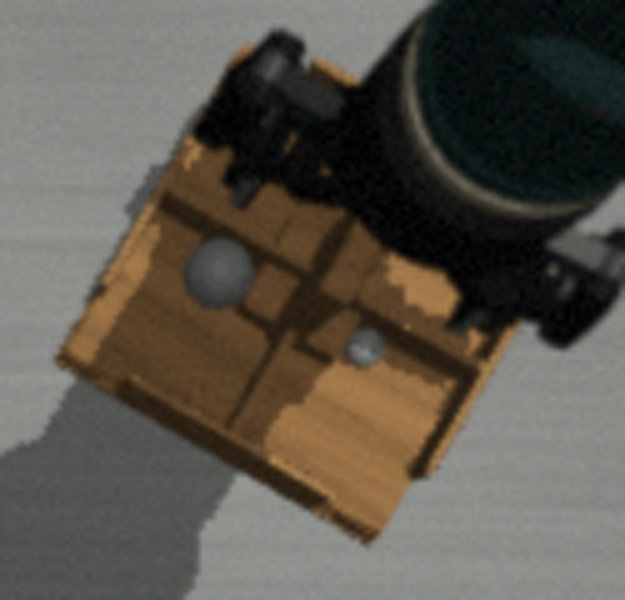

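The predicted tip pixels agree with the picture to about 3 mm, so what I saw was perspective. I'll make a small correction along -x and close.

```bash
python3 -m creep '[[-0.0025,0.0025,-0.002,0,0,0,0.0854],[0,0,0,0,0,0,0.06],[0,0,0,0,0,0,0.03],[0,0,0,0,0,0,0.0],[0,0,0,0,0,0,0.0],[0,0,0,0,0,0,0.0],[0,0,0,0,0,0,0.0],[0,0,0,0,0,0,0.0],[0,0,0,0,0,0,0.0],[0,0,0,0,0,0,0.0],[0,0,0,0,0,0,0.0],[0,0,0,0,0,0,0.0]]'
```

```text
t: 6.22
ee_pos: [0.5617, -0.1824, 0.0614]
eef_rot: [0.0, 0.254, 0.967, -0.0]
force: [-0.2, -0.4, 1.1]
finger_gap: 0.0135
```

```bash
python3 -m creep '[[0,0,0.002,0,0,0,0],[0,0,0.004,0,0,0,0],[0,0,0.007,0,0,0,0],[0,0,0.009,0,0,0,0],[0,0,0.01,0,0,0,0],[0,0,0.01,0,0,0,0],[0,0,0.01,0,0,0,0],[0,0,0.01,0,0,0,0],[0,0,0.01,0,0,0,0],[0,0,0.01,0,0,0,0],[0,0,0.01,0,0,0,0],[0,0,0.01,0,0,0,0],[0,0,0.01,0,0,0,0],[0,0,0.01,0,0,0,0],[0,0,0.009,0,0,0,0],[0,0,0.007,0,0,0,0],[0,0,0.004,0,0,0,0],[0,0,0.002,0,0,0,0],[0,0,0,0,0,0,0]]'
python3 - <<'E'
from h import *
import cv2
o=env.observe();print(o['ee_pos'],o['eef_rot'],o['force'],o['ft_torque'])
a=env.grab_frame("top")[40:240,330:530];b=env.grab_frame("side")[130:290,370:530]
c=np.hstack([cv2.resize(i,(400,400),interpolation=2) for i in(a,b)]);cv2.imwrite("pics/lift.png",c[:,:,::-1])
E
```

```text
t: 7.8
ee_pos: [0.5617, -0.1821, 0.2056]
eef_rot: [0.0, 0.254, 0.967, 0.0]
force: [-0.2, -0.4, -4.4]
finger_gap: 0.0134
[ 0.5617448  -0.182145    0.20561082] [2.23189488e-04 2.54040448e-01 9.67193569e-01 1.20923379e-06] [-0.24949851 -0.42702867 -4.43880571] [-0.04042138  0.02644621  0.00270729]
```

View pics/lift.png

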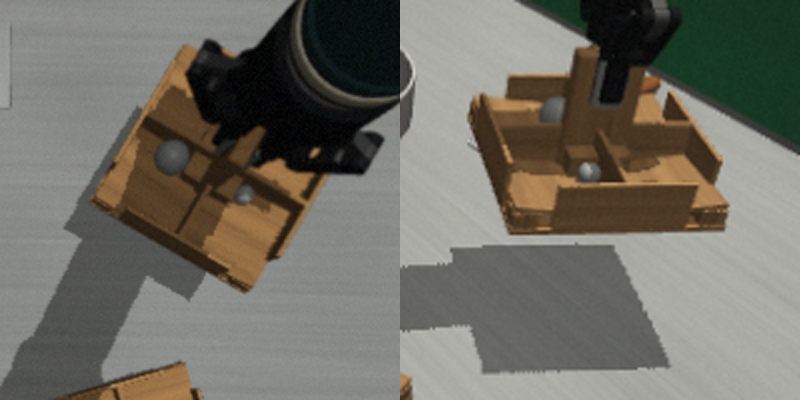

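The caddy is lifted level and both balls are in their pockets: big at (172,157) and small at (245,193) in the left panel. I'll carry it gently to about (0.587, 0.089), which puts the tipped corner about 40 mm short of the pan centre.

```bash
python3 -m creep '[[0,0.002,0,0,0,0,0],[0,0.004,0,0,0,0,0],[0,0.007,0,0,0,0,0],[0.001,0.01,0,0,0,0,0],[0.001,0.013,0,0,0,0,0],[0.0015,0.015,0,0,0,0,0],[0.0015,0.015,0,0,0,0,0],[0.0015,0.015,0,0,0,0,0],[0.0015,0.015,0,0,0,0,0],[0.0015,0.015,0,0,0,0,0],[0.0015,0.015,0,0,0,0,0],[0.0015,0.015,0,0,0,0,0],[0.0015,0.015,0,0,0,0,0],[0.0015,0.015,0,0,0,0,0],[0.0015,0.015,0,0,0,0,0],[0.0015,0.015,0,0,0,0,0],[0.0015,0.015,0,0,0,0,0],[0.0015,0.015,0,0,0,0,0],[0.0015,0.013,0,0,0,0,0],[0.0015,0.011,0,0,0,0,0]]' && python3 -m creep '[[0.001,0.009,0,0,0,0,0],[0,0.007,0,0,0,0,0],[0,0.004,0,0,0,0,0],[0,0.002,0,0,0,0,0],[0,0.001,0,0,0,0,0],[0,0,0,0,0,0,0],[0,0,0,0,0,0,0],[0,0,0,0,0,0,0]]'
python3 - <<'E'
from h import *
import cv2
o=env.observe();print(o['ee_pos'],o['eef_rot'],o['force'],o['joint_positions'].round(2))
a=env.grab_frame("top")[40:240,160:460];b=env.grab_frame("side")[90:290,270:500]
c=np.hstack([cv2.resize(a,(420,280),interpolation=2),cv2.resize(b,(322,280),interpolation=2)]);cv2.imwrite("pics/pre.png",c[:,:,::-1])
E
```

```text
t: 9.57
ee_pos: [0.5858, 0.0758, 0.2052]
eef_rot: [-0.0, 0.253, 0.968, 0.0]
force: [0.2, -1.1, -3.7]
finger_gap: 0.0133
t: 10.23
ee_pos: [0.5872, 0.095, 0.2054]
eef_rot: [0.0, 0.255, 0.967, -0.0]
force: [0.3, 0.2, -3.2]
finger_gap: 0.0132
[0.58717149 0.09495391 0.20535369] [ 8.47706007e-05  2.54692981e-01  9.67021945e-01 -1.87890789e-04] [ 0.30091518  0.18887829 -3.17928961] [-0.38  0.47  0.2   1.94 -0.13  0.75  0.95]
```

View pics/pre.png

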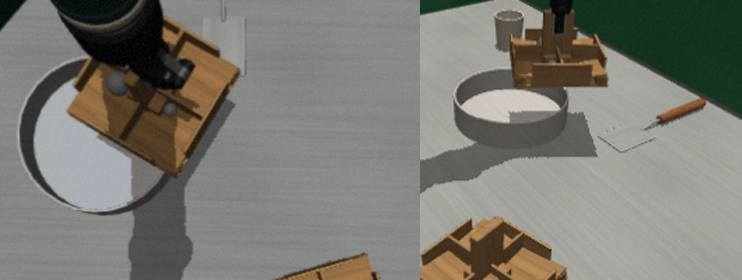

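The balls are still seated and the corner hangs over the pan. Now I'll tip 35° toward the corner, about axis (-0.963, -0.269, 0).

```bash
python3 -m creep '[[0,-0.001,0,-0.042,-0.0118,0,0],[0.001,-0.002,0,-0.084,-0.0235,0,0],[0,-0.002,0,-0.084,-0.0235,0,0],[0,-0.001,0,-0.084,-0.0235,0,0],[0,0,0,-0.084,-0.0235,0,0],[0,0,0,-0.084,-0.0235,0,0],[0,0,0,-0.084,-0.0235,0,0],[0,0,0,-0.042,-0.0118,0,0],[0,0,0,0,0,0,0],[0,0,0,0,0,0,0],[0,0,0,0,0,0,0],[0,0,0,0,0,0,0],[0,0,0,0,0,0,0],[0,0,0,0,0,0,0],[0,0,0,0,0,0,0],[0,0,0,0,0,0,0]]'
python3 - <<'E'
from h import *
import cv2
from scipy.spatial.transform import Rotation as R
o=env.observe();print(o['ee_pos'],o['eef_rot'],o['force'],o['joint_positions'].round(2))
w,x,y,z=o['eef_rot'];print(R.from_quat([x,y,z,w]).as_matrix()[:,2])
a=env.grab_frame("top")[40:240,160:460];b=env.grab_frame("side")[90:240,270:445]
c=np.hstack([cv2.resize(a,(450,300),interpolation=2),cv2.resize(b,(350,300),interpolation=2)]);cv2.imwrite("pics/tip.png",c[:,:,::-1])
E
```

```text
t: 11.67
ee_pos: [0.5883, 0.0894, 0.2055]
eef_rot: [0.152, 0.243, 0.922, -0.259]
force: [0.8, -0.1, -4.7]
finger_gap: 0.0134
[0.58826583 0.08943647 0.20549683] [ 0.15188106  0.24280666  0.92241566 -0.25908768] [ 0.8280149  -0.06428611 -4.70655858] [-0.94  0.61  0.6   1.98  0.4   0.77  0.34]
[ 0.1543785  -0.55172852 -0.81961144]
```

View pics/tip.png

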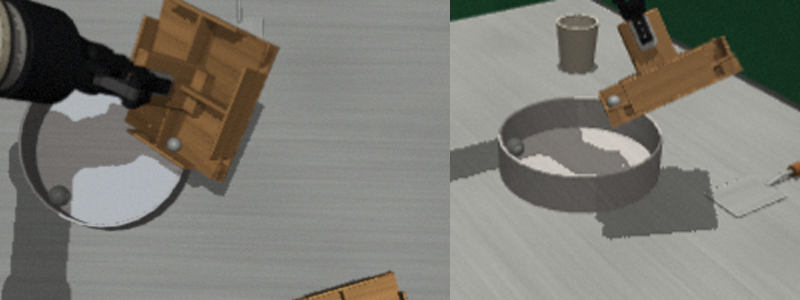

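The big ball is in the pan at left (60,195), and the small ball is still in its pocket at (174,144). I'll bring the caddy back upright slowly.

```bash
python3 -m creep '[[0,0,0,0.021,0.0059,0,0],[0,0,0,0.042,0.01175,0,0],[0,0,0,0.042,0.01175,0,0],[0,0,0,0.042,0.01175,0,0],[0,0,0,0.042,0.01175,0,0],[0,0,0,0.042,0.01175,0,0],[0,0,0,0.042,0.01175,0,0],[0,0,0,0.042,0.01175,0,0],[0,0,0,0.042,0.01175,0,0],[0,0,0,0.042,0.01175,0,0],[0,0,0,0.042,0.01175,0,0],[0,0,0,0.042,0.01175,0,0],[0,0,0,0.042,0.01175,0,0],[0,0,0,0.042,0.01175,0,0],[0,0,0,0.021,0.0059,0,0],[0,0,0,0,0,0,0],[0,0,0,0,0,0,0],[0,0,0,0,0,0,0]]'
```

```text
t: 13.27
ee_pos: [0.5878, 0.0902, 0.2052]
eef_rot: [-0.0, 0.254, 0.967, -0.0]
force: [0.5, 0.6, -3.6]
finger_gap: 0.0134
```

```bash
python3 -m creep '[[0,-0.002,0,0,0,0,0],[0,-0.004,0,0,0,0,0],[0,-0.007,0,0,0,0,0],[-0.001,-0.01,0,0,0,0,0],[-0.001,-0.013,0,0,0,0,0],[-0.0015,-0.015,0,0,0,0,0],[-0.0015,-0.015,0,0,0,0,0],[-0.0015,-0.015,0,0,0,0,0],[-0.0015,-0.015,0,0,0,0,0],[-0.0015,-0.015,0,0,0,0,0],[-0.0015,-0.015,0,0,0,0,0],[-0.0015,-0.015,0,0,0,0,0],[-0.0015,-0.015,0,0,0,0,0],[-0.0015,-0.015,0,0,0,0,0],[-0.0015,-0.015,0,0,0,0,0],[-0.0015,-0.015,0,0,0,0,0],[-0.0015,-0.015,0,0,0,0,0],[-0.0015,-0.015,0,0,0,0,0],[-0.0015,-0.013,0,0,0,0,0],[-0.0015,-0.011,0,0,0,0,0]]' && python3 -m creep '[[-0.001,-0.009,0,0,0,0,0],[0,-0.007,0,0,0,0,0],[0,-0.004,0,0,0,0,0],[0,-0.002,0,0,0,0,0],[0,0,0,0,0,0,0],[0,0,0,0,0,0,0],[0,0,-0.003,0,0,0,0],[0,0,-0.007,0,0,0,0],[0,0,-0.01,0,0,0,0],[0,0,-0.01,0,0,0,0],[0,0,-0.01,0,0,0,0],[0,0,-0.01,0,0,0,0],[0,0,-0.01,0,0,0,0],[0,0,-0.01,0,0,0,0],[0,0,-0.01,0,0,0,0],[0,0,-0.01,0,0,0,0],[0,0,-0.01,0,0,0,0],[0,0,-0.008,0,0,0,0],[0,0,-0.005,0,0,0,0],[0,0,0,0,0,0,0]]'
python3 - <<'E'
from h import *
import cv2
o=env.observe();print(o['ee_pos'],o['eef_rot'],o['force'])
a=env.grab_frame("top")[40:240,160:460];b=env.grab_frame("side")[130:290,350:510]
c=np.hstack([cv2.resize(a,(480,320),interpolation=2),cv2.resize(b,(320,320),interpolation=2)]);cv2.imwrite("pics/low.png",c[:,:,::-1])
E
```

```text
t: 14.93
ee_pos: [0.5628, -0.1679, 0.2054]
eef_rot: [0.0, 0.255, 0.967, -0.0]
force: [0.1, -0.5, -4.0]
finger_gap: 0.0129
t: 16.6
ee_pos: [0.5619, -0.1869, 0.091]
eef_rot: [-0.001, 0.254, 0.967, 0.0]
force: [-0.3, 0.5, -4.4]
finger_gap: 0.013
[ 0.56189757 -0.18689172  0.09099599] [-1.06630992e-03  2.54064233e-01  9.67186759e-01  3.40799465e-05] [-0.3265579   0.46330977 -4.35996914]
```

View pics/low.png

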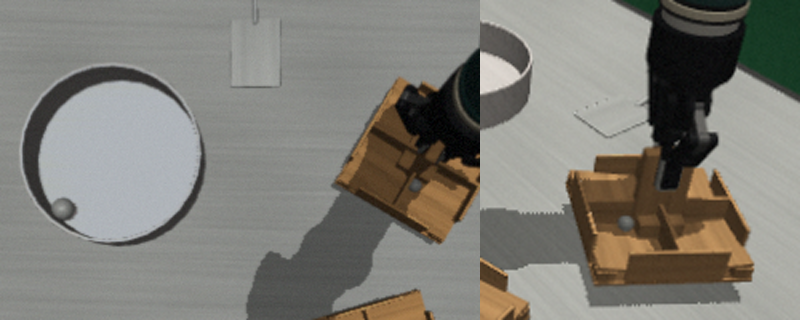

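The big ball is in the pan at (63,209), and the small ball is in its pocket at (415,185). Now I'll lower until contact.

```bash
python3 -m creep '[[0,0,-0.004,0,0,0,0],[0,0,-0.006,0,0,0,0],[0,0,-0.006,0,0,0,0],[0,0,-0.004,0,0,0,0],[0,0,-0.003,0,0,0,0],[0,0,-0.002,0,0,0,0],[0,0,-0.002,0,0,0,0],[0,0,-0.001,0,0,0,0],[0,0,-0.001,0,0,0,0],[0,0,0,0,0,0,0],[0,0,0,0,0,0,0]]'
```

```text
t: 17.62
ee_pos: [0.5627, -0.1872, 0.0634]
eef_rot: [0.0, 0.254, 0.967, -0.0]
force: [0.7, 0.5, -2.9]
finger_gap: 0.0134
```

```bash
python3 -m creep '[[0,0,-0.001,0,0,0,0],[0,0,-0.001,0,0,0,0],[0,0,0,0,0,0,0],[0,0,0,0,0,0,0]]'; python3 -m creep '[[0,0,-0.0005,0,0,0,0],[0,0,0,0,0,0,0],[0,0,0,0,0,0,0]]'
```

```text
t: 17.95
ee_pos: [0.5629, -0.1872, 0.0614]
eef_rot: [0.0, 0.254, 0.967, -0.0]
force: [0.2, 0.2, -2.2]
finger_gap: 0.0134
t: 18.2
ee_pos: [0.5629, -0.1872, 0.0614]
eef_rot: [0.0, 0.254, 0.967, 0.0]
force: [-1.8, 1.3, 5.1]
finger_gap: 0.0133
```

Contact: the force turned to +5 N at the same TCP height as the grasp. I'll open and retreat straight up.

```bash
python3 -m creep '[[0,0,0,0,0,0,0.03],[0,0,0,0,0,0,0.06],[0,0,0,0,0,0,0.0854],[0,0,0,0,0,0,0.0854],[0,0,0,0,0,0,0.0854],[0,0,0,0,0,0,0.0854],[0,0,0,0,0,0,0.0854],[0,0,0,0,0,0,0.0854],[0,0,0.005,0,0,0,0.0854],[0,0,0.01,0,0,0,0.0854],[0,0,0.015,0,0,0,0.0854],[0,0,0.02,0,0,0,0.0854],[0,0,0.02,0,0,0,0.0854],[0,0,0.02,0,0,0,0.0854],[0,0,0.02,0,0,0,0.0854],[0,0,0.02,0,0,0,0.0854],[0,0,0.02,0,0,0,0.0854],[0,0,0.01,0,0,0,0.0854],[0,0,0,0,0,0,0.0854],[0,0,0,0,0,0,0.0854]]'
python3 - <<'E'
from h import *
import cv2
o=env.observe();print(o['ee_pos'],o['force'],o['finger_gap'])
a=env.grab_frame("top")[40:240,160:480];b=env.grab_frame("side")[130:290,350:510]
c=np.hstack([cv2.resize(a,(480,300),interpolation=2),cv2.resize(b,(300,300),interpolation=2)]);cv2.imwrite("pics/end.png",c[:,:,::-1])
E
```

```text
t: 19.87
ee_pos: [0.5627, -0.1871, 0.2213]
eef_rot: [0.001, 0.254, 0.967, 0.0]
force: [-1.2, 0.3, -0.7]
finger_gap: 0.0854
[ 0.56266076 -0.18711109  0.22128831] [-1.16157646  0.33861843 -0.69192517] 0.08536895160155504
```

View pics/end.png

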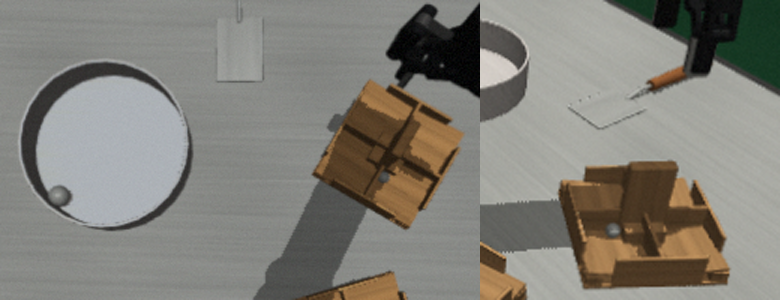

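The caddy stands flat and free about 0.37 m from the pan centre. The small ball is in its pocket at (383,177), the big ball is in the pan at (60,196), and the gripper is clear.

```bash
python3 -c "
from bench import env;print(env.finish_job())"
```

```text
the job is handed in; nothing more can be done
None
```

I lifted the farthest caddy by its handle and tipped it 35° toward the big ball's corner (-x, +y). The ball rolled out into the pan. I then righted the caddy, set it down near where it started, let go and moved the gripper clear. The job was handed in at about 20 s of the 64 s allowed, and no verdict was reported.

- **Last pictures:** the big ball lies in the pan, and the small ball is still in its own pocket. The caddy stands flat about 0.37 m from the pan centre, and nothing is touching the gripper.
- **Set-down:** contact came at TCP z = 0.061 m, the same height as the grasp, with about 5 N of force.
- **Small disagreements:** the two camera views and the reported TCP differed by about 3 mm, which I corrected before gripping. The fitted grip height was 77 mm against the stated 80 mm, within the measurement error.
- **Not measured:** I judged the caddy's final tilt and the small ball's final place only by eye from the pictures.
- **Pictures viewed:** 10, within the limit of 12 but over the planned 8.

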